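# Put the ball-run kit back on its holders

## Task

Put the ball-run kit away on its holders: rest the large wooden ball in the wide ring and the small ball in the narrow ring, and slip the tape roll with the wide core over the thick post and the roll with the narrow core over the thin post, each lying flat and fully down on the holder's foot. Any order will do, but do not knock over the white glue pot, and leave everything released and at rest.

Things in the scene. Friction and masses are not known exactly. Their poses are not given: they have to be found in the camera images.
- ball_large_center (a point): Centre of the large plain wooden ball, diameter 58 mm, about 75 g, loose; it lies on the table (centre 29 mm up) and rolls if nudged. Its axes mean nothing.
- ball_small_center (a point): Centre of the small plain wooden ball, diameter 38 mm, about 25 g, loose; it lies on the table (centre 19 mm up) and rolls if nudged. Its axes mean nothing.
- roll_wide_core_mid (a point): Centre, half-way up, of the white paper tape roll (brown card core) with the wide core: outer diameter 64 mm, through hole 46 mm, 25 mm high, about 60 g, loose, lying flat on the table; z is the axis of its hole. Can be gripped across its outside.
- roll_narrow_core_mid (a point): Centre, half-way up, of the white paper tape roll (brown card core) with the narrow core: outer diameter 64 mm, through hole 26 mm, 25 mm high, about 60 g, loose, lying flat on the table; z is the axis of its hole. Can be gripped across its outside.
- cup_large_mouth (a point): Fixed grey plastic holder on a square foot 76 x 76 x 8 mm with a wide upright ring (outer diameter 52 mm, inner 40 mm) standing 12 mm above the foot, its rim 20 mm above the table. This point is the middle of the ring in the plane of the rim, z up. The large ball settles in it by itself, its centre 21 mm above this point.
- cup_small_mouth (a point): Fixed grey plastic holder on a square foot 76 x 76 x 8 mm with a narrow upright ring (outer diameter 35 mm, inner 26 mm) standing 12 mm above the foot, its rim 20 mm above the table. This point is the middle of the ring in the plane of the rim, z up. The small ball settles in it by itself, its centre 14 mm above this point.
- post_thick_seat (a point): Fixed grey plastic holder on a square foot 76 x 76 x 8 mm with a thick upright post, diameter 32 mm, 30 mm tall above the foot, its top edge bevelled by 3 mm. This point is on the post's axis at the height of the foot's upper face (8 mm above the table), z up. A roll fully down on it has its centre 12.5 mm above this point.
- post_thin_seat (a point): Fixed grey plastic holder on a square foot 76 x 76 x 8 mm with a thin upright post, diameter 12 mm, 30 mm tall above the foot, its top edge bevelled by 3 mm. This point is on the post's axis at the height of the foot's upper face (8 mm above the table), z up. A roll fully down on it has its centre 12.5 mm above this point.
- glue_pot: Open white plastic pot, 52 mm wide at the rim, 55 mm tall, loose, standing among the kit: a bystander not to be knocked over. Origin at the centre of its underside, z up.
There are look-alikes about, which are no part of the job. Leave any purple or red look-alike of the part that bears roll_wide_core_mid alone.

How it is judged:
At the end, for the whole second after the job is handed in: Large ball in the wide ring, small ball in the narrow (centre within 8 mm of the axis and 4 mm of its seated height); wide-core roll over the thick post, narrow-core over the thin (axes within 10 mm, at most 4 mm above fully down, tilt under 0.12 rad); all four released and still (horizontal distance between ball_large_center and cup_large_mouth below 0.008 m and z of ball_large_center in the frame of cup_large_mouth between 0.017 and 0.025 m and horizontal distance between ball_small_center and cup_small_mouth below 0.008 m and z of ball_small_center in the frame of cup_small_mouth between 0.0099 and 0.0179 m and horizontal distance between roll_wide_core_mid and post_thick_seat below 0.01 m and z of roll_wide_core_mid in the frame of post_thick_seat below 0.0165 m and angle between the z axis of roll_wide_core_mid and the z axis of post_thick_seat, either way round below 0.12 rad and horizontal distance between roll_narrow_core_mid and post_thin_seat below 0.01 m and z of roll_narrow_core_mid in the frame of post_thin_seat below 0.0165 m and angle between the z axis of roll_narrow_core_mid and the z axis of post_thin_seat, either way round below 0.12 rad and linear speed of each of ball_large, ball_small, roll_wide_core, roll_narrow_core below 0.02 m/s and angular speed of each of ball_large, ball_small below 0.6 rad/s); the robot touches nothing.
It fails at once if the glue pot is knocked over (tilted more than 0.6 rad) (angle between glue_pot's own z axis and vertical above 0.6 rad).
It also fails if it takes over 104 s, if anything falls off the work surface, if the arm or the gripper's body presses on something with over 40 N, if the wrist force passes 120 N, or if a joint passes its speed limit or range.

## Robot

A 6-joint arm with a two-finger parallel gripper is mounted at the origin on the work surface. World frame = base frame: x ahead of the robot, y to its left, z up, the work surface at z = 0. Lengths are in m, angles in rad, forces in N, time in s.
With the tool pointing down it reaches from about 0.425 to 0.95 m from the base axis. Payload 3.5 kg.
Tool frame: the origin (TCP) lies at the very end of the fingers, on their centre line; the grasp point (between the pads) lies 19 mm behind it; z points along the fingers, y is the direction in which the jaws open and shut (so a half turn about z gives the same grasp; the last joint's range is limited). The gripper opens to 85 mm and grips with 20 to 120 N. Pads are 22 mm wide; open, the fingers measure 114 mm over their backs; the gripper's body (76 mm by 85 mm) begins 54 mm behind the grasp point. The pads swing forward as they close: fully open they stand 13 mm farther back than shut.
Start: joints at [1.197, 0.286, 1.577, -0, 1.279, -0.15], TCP at [0.15, 0.658, 0.231] pointing down, gripper open.
Joint ranges: [-2.77, 2.77], [-0.9, 2.22], [0.21, 2.48], [-1.53, 4.67], [0.24, 2.81], [-2.84, 2.84]. Speed limits (rad/s): [2.79, 2.79, 3.14, 3.14, 3.14, 3.14].

## Interface

Orientations are given as a unit quaternion [w, x, y, z].
In Python, from cell import env gives the robot as it stands.
- The arm moves only by the tool jog_arm, never from a script. Its arguments are lists of equal length, an entry for each row: "linear": the shift along the tool's x, y, z in m, a list of three; "rot": the turn, a rotation vector about the tool's x, y, z in rad, a list of three. In form: {"linear": [[tx, ty, tz], ...], "rot": [[rx, ry, rz], ...]}. A call has 1 to 8 rows; each row is the pose to reach, as a shift and turn from the pose commanded when the call began, along the tool's axes at that moment; what a row does not reach only later rows make up. A row lasts 1/10 s, in which the tool goes at most 50 mm and 8.59 degrees, less where a joint would pass 70% of its speed; a pose out of reach is approached as far as the arm can. A call with a gripper value outside its range is refused whole. "grip" is the opening, from 0 (shut) to 1 (fully open), set as the call begins (left out, the last holds). The fingers move at their own pace and stop on an object; the grip force is fixed at half the most. Time passes only in rows, so rows that repeat a pose let the fingers close. It gives the time, the measured TCP pose, the force and the opening at its end, in the units of the state.
- env.state(): the state, without advancing time (a new reading comes with each control period).
- env.camera(name): name is "side" or "top" or "wrist"; returns a dict with "img" (384x512x3 uint8, red, green, blue), "z_map" (384x512 float32, m along the optical axis (not along the pixel's ray), 0 where there is no reading), "fov_y" (degrees; the focal length in pixels is half the picture's height over the tangent of half this angle, whatever the lens; pixels are square), "cx", "cy" (the principal point, pixels), "R" (3x3) and "t" (3): a world point X has camera coordinates R X + t; the wrist camera has in their place "mount" (4x4, takes a point from camera to tool coordinates, whose origin is the TCP and whose axes are the flange's). Camera axes: x right, y down, z forward; pixel columns grow to the right and rows downward; lengths in m; the calibration is good to about 2 mm. A picture is of the moment at which its call begins: read the wrist's pose just before it.
- env.hand_in(): hands the job in, once; it reports no verdict.
The state is a dict: "clock": time; "joint_positions": joint angles; "joint_velocities": joint speeds; "joint_efforts": joint torques, N m; "eef_pos": TCP position; "tcp_rot": TCP orientation; "force": force on the tool from outside, world axes, zero at the start; "wrist_torque": the same for the moment, N m; "grip_width": opening from 0.0 (shut) to 1.0 (fully open).
Only numpy, scipy, OpenCV 4.12 (cv2) and the standard library are available. Lean on these libraries where they do the work, as an engineer would, in place of code of your own. Each camera call takes 0.05 s, during which the arm holds its last target.

## Working session

There is one attempt and no reset: what is moved stays moved. The work goes in short steps, Python scripts to look and compute and a tool call to move; the robot and the scene stay as the last step left them, time stands still between calls to the robot, and variables do not carry over. Pictures are saved under pics/ and viewed, and the job is handed in when it is done.

Besides the shell and the picture viewer there is one more tool, called after "Request:" as a command line: name --argument value ..., lists and objects as JSON in quotes. jog_arm: Moves the arm, as the interface text tells. Its arguments: {"type":"object","properties":{"linear":{"type":"array"},"rot":{"type":"array"},"grip":{"type":"number"}},"required":["linear","rot"]}

```bash
mkdir -p pics; ls; python3 - <<'E'
from cell import env
import cv2, numpy as np
print(env.state())
for n in ["top","side","wrist"]:
    c=env.camera(n); cv2.imwrite(f"pics/{n}0.png",c["img"][:,:,::-1])
    np.savez(f"{n}0.npz",**c)
    print(n,{k:v for k,v in c.items() if k not in("img","z_map")})
E
```

```text
pics
{'clock': 0.0, 'joint_positions': array([ 1.19703598e+00,  2.87175730e-01,  1.57819982e+00,  1.83042510e-05,
        1.27858431e+00, -1.50002241e-01]), 'joint_velocities': array([-0.0007794 ,  0.00086341, -0.00028006, -0.00102391,  0.00028843,
        0.00046429]), 'joint_efforts': array([-7.14083690e-04, -4.05988812e+01, -2.92625427e+01, -1.62735332e-04,
        5.84434223e-03,  1.56898281e-07]), 'eef_pos': array([0.14950327, 0.65755615, 0.22992811]), 'tcp_rot': array([-3.14895211e-04,  1.11648355e-01,  9.93747072e-01, -1.14098034e-03]), 'force': array([ 0.76528971,  0.43635826, -0.12746872]), 'wrist_torque': array([0.01275909, 0.00524596, 0.02250779]), 'grip_width': 0.9964693204797552}
top {'fov_y': 44.8064295523083, 'cx': 252.72333900301524, 'cy': 184.6032567205317, 'R': array([[-0.02880459, -0.99919071,  0.02807542],
       [-0.99884048,  0.02768788, -0.03938367],
       [ 0.03857445, -0.0291773 , -0.99882966]]), 't': array([-0.00331166,  0.53178276,  1.26270574])}
side {'fov_y': 53.9565656878092, 'cx': 251.9591497877845, 'cy': 192.58902522370505, 'R': array([[ 0.87834042, -0.47786901,  0.01262206],
       [-0.36435687, -0.68632668, -0.629444  ],
       [ 0.30945464,  0.54826717, -0.77694333]]), 't': array([-0.49364478,  0.24541379,  0.88956576])}
wrist {'fov_y': 59.72609921581758, 'cx': 257.6393325240828, 'cy': 193.43900862429047, 'mount': array([[-1.58274037e-04, -9.49612816e-01, -3.13425391e-01,
         8.06805244e-02],
       [ 9.99999856e-01,  1.01232034e-05, -5.35652640e-04,
        -1.17241933e-03],
       [ 5.11835480e-04, -3.13425430e-01,  9.49612678e-01,
        -1.42878718e-01],
       [ 0.00000000e+00,  0.00000000e+00,  0.00000000e+00,
         1.00000000e+00]])}
```

View pics/top0.png

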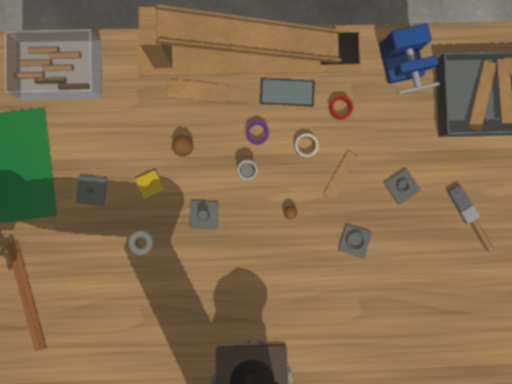

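View pics/side0.png

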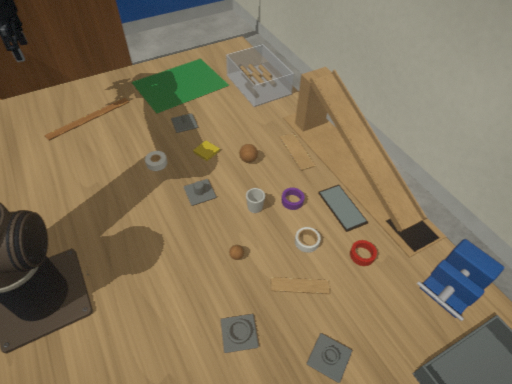

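View pics/wrist0.png

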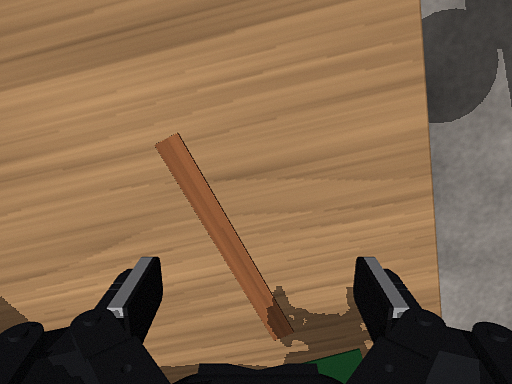

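```bash
cat > h.py <<'E'
import numpy as np, cv2
from scipy.spatial.transform import Rotation as Ro
def cloud(c,T=None):
    z=c["z_map"].astype(float); f=192/np.tan(np.radians(c["fov_y"])/2)
    v,u=np.mgrid[:384,:512]
    P=np.stack([(u-c["cx"])/f*z,(v-c["cy"])/f*z,z],-1)
    if "R" in c: W=(P-c["t"])@c["R"]
    else:
        M=T@c["mount"]; W=P@M[:3,:3].T+M[:3,3]
    W[z<=0]=np.nan
    return W
def tcpT(s):
    q=s["tcp_rot"]; T=np.eye(4); T[:3,:3]=Ro.from_quat([q[1],q[2],q[3],q[0]]).as_matrix(); T[:3,3]=s["eef_pos"]; return T
E
python3 - <<'E'
from h import *
from cell import env
from scipy import ndimage
for n in ["top","side"]:
    c=dict(np.load(f"{n}0.npz")); W=cloud(c)
    z=W[...,2]; r=np.hypot(W[...,0],W[...,1])
    print(n,"table z",np.nanmedian(z[(r>.5)&(r<.8)]))
    z0=np.nanmedian(z[(r>.5)&(r<.8)])
    m=(z-z0>.005)&(z-z0<.09)&(r>.3)&(r<1.)
    L,k=ndimage.label(m)
    for i in range(1,k+1):
        s=L==i
        if s.sum()<30 or s.sum()>3000: continue
        p=W[s]; v,u=np.nonzero(s)
        t=p[:,2]>np.percentile(p[:,2],95)-.006
        print(s.sum(),"px",u.mean().round(),v.mean().round(),"bbox c",((p.max(0)+p.min(0))/2).round(4)[:2],"size",np.ptp(p,axis=0).round(3)[:2],"ztop",(np.percentile(p[:,2],95)-z0).round(4),"topc",((p[t].max(0)+p[t].min(0))/2).round(4)[:2],np.ptp(p[t],axis=0).round(3)[:2],"col",c["img"][s].mean(0).round())
E
```

```text
top table z 0.0011663445644325976
2865 px 315.0 44.0 bbox c [ 0.9062 -0.199 ] size [0.127 0.261] ztop 0.0852 topc [ 0.906  -0.1078] [0.088 0.079] col [127.  99.  67.]
2045 px 68.0 81.0 bbox c [0.8492 0.4989] size [0.143 0.221] ztop 0.0877 topc [0.8495 0.4938] [0.14  0.211] col [126. 117. 108.]
375 px 160.0 61.0 bbox c [0.8803 0.234 ] size [0.077 0.097] ztop 0.0845 topc [0.8782 0.2187] [0.037 0.047] col [118.  91.  61.]
30 px 193.0 53.0 bbox c [0.9007 0.1345] size [0.024 0.019] ztop 0.0102 topc [0.9007 0.1345] [0.024 0.019] col [154. 118.  78.]
46 px 209.0 55.0 bbox c [0.8945 0.0921] size [0.031 0.023] ztop 0.0094 topc [0.8945 0.0921] [0.031 0.023] col [153. 118.  78.]
71 px 222.0 54.0 bbox c [0.8885 0.0534] size [0.032 0.05 ] ztop 0.0103 topc [0.8885 0.0534] [0.032 0.05 ] col [152. 117.  77.]
34 px 77.0 56.0 bbox c [0.8904 0.449 ] size [0.013 0.02 ] ztop 0.0341 topc [0.8918 0.449 ] [0.011 0.02 ] col [133. 111.  87.]
35 px 233.0 59.0 bbox c [0.8809 0.026 ] size [0.022 0.022] ztop 0.0106 topc [0.8809 0.026 ] [0.022 0.022] col [155. 120.  79.]
44 px 179.0 61.0 bbox c [0.8768 0.175 ] siz
[... 6469 characters left out ...]
.5139 -0.4322] [0.035 0.034] col [101. 102.  95.]
31 px 477.0 345.0 bbox c [ 0.8129 -0.5645] size [0.027 0.015] ztop 0.0081 topc [ 0.8129 -0.5645] [0.027 0.015] col [ 96. 100.  96.]
41 px 479.0 354.0 bbox c [ 0.8026 -0.5808] size [0.03  0.019] ztop 0.0081 topc [ 0.8026 -0.5808] [0.03  0.019] col [95. 99. 95.]
44 px 453.0 357.0 bbox c [ 0.7471 -0.5602] size [0.026 0.016] ztop 0.0081 topc [ 0.7471 -0.5602] [0.026 0.016] col [ 96. 100.  96.]
49 px 478.0 378.0 bbox c [ 0.7625 -0.6132] size [0.029 0.018] ztop 0.0079 topc [ 0.7625 -0.6132] [0.029 0.018] col [93. 97. 92.]
31 px 461.0 376.0 bbox c [ 0.735  -0.5946] size [0.014 0.013] ztop 0.0076 topc [ 0.735  -0.5946] [0.014 0.013] col [94. 98. 94.]
```

```bash
python3 - <<'E'
import cv2
a=cv2.imread("pics/top0.png")[110:290,60:460]
cv2.imwrite("pics/topz.png",cv2.resize(a,(800,360),interpolation=cv2.INTER_CUBIC))
E
```

```text
(no output)
```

View pics/topz.png

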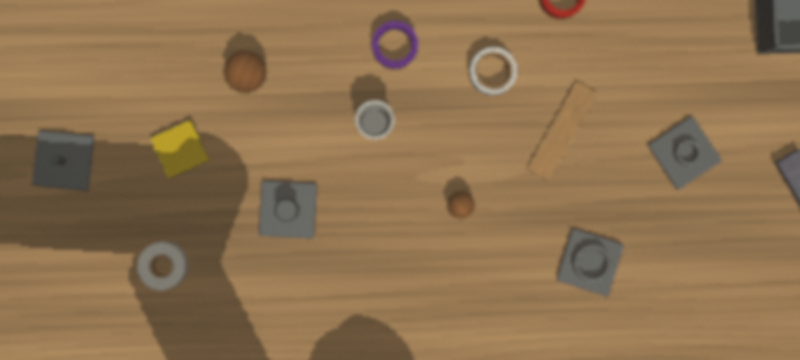

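```bash
cat >> h.py <<'E'
def to(s,xyz,jaw=90.):
    T=tcpT(s); a=np.radians(jaw); y=np.array([np.cos(a),np.sin(a),0]); z=np.array([0,0,-1.]); G=np.stack([np.cross(y,z),y,z],1)
    print("lin",(T[:3,:3].T@(np.array(xyz)-T[:3,3])).round(4),"rot",Ro.from_matrix(T[:3,:3].T@G).as_rotvec().round(4))
E
python3 -c "
from h import *
from cell import env
to(env.state(),(.3825,.287,.17))"
```

```text
lin [-0.3094 -0.3096  0.0607] rot [-0.0018 -0.0005 -0.2238]
```

Request:
jog_arm --linear '[[-0.309,-0.31,0.061],[-0.309,-0.31,0.061],[-0.309,-0.31,0.061],[-0.309,-0.31,0.061],[-0.309,-0.31,0.061],[-0.309,-0.31,0.061],[-0.309,-0.31,0.061],[-0.309,-0.31,0.061]]' --rot '[[-0.002,0,-0.224],[-0.002,0,-0.224],[-0.002,0,-0.224],[-0.002,0,-0.224],[-0.002,0,-0.224],[-0.002,0,-0.224],[-0.002,0,-0.224],[-0.002,0,-0.224]]' --grip 1

```text
clock: 0.95
eef_pos: [0.3607, 0.3207, 0.1758]
tcp_rot: [0.0, -0.0, 1.0, 0.001]
force: [0.4, 1.3, 0.2]
grip_width: 0.998
```

```bash
cat >> h.py <<'E'
def look(env,name,zlo=.006,zhi=.07,pr=True):
    from scipy import ndimage
    s=env.state(); c=env.camera("wrist"); W=cloud(c,tcpT(s)); cv2.imwrite(f"pics/{name}.png",c["img"][:,:,::-1])
    print("t",s["clock"],"tcp",s["eef_pos"].round(4),"grip",s["grip_width"])
    z=W[...,2]; z0=np.nanmedian(z[np.abs(z)<.006]); print("z0",z0.round(4))
    L,k=ndimage.label((z-z0>zlo)&(z-z0<zhi))
    for i in range(1,k+1):
        q=L==i
        if q.sum()<150: continue
        p=W[q]; v,u=np.nonzero(q); zt=np.percentile(p[:,2],95); t=p[:,2]>zt-.006
        edge=u.min()==0 or v.min()==0 or u.max()==511 or v.max()==383
        mm=lambda a:((np.percentile(a,99.5,axis=0)+np.percentile(a,.5,axis=0))/2)[:2].round(4)
        print(q.sum(),"px",int(u.mean()),int(v.mean()),"EDGE" if edge else "","bboxc",mm(p),np.ptp(p,axis=0).round(3)[:2],"ztop",(zt-z0).round(4),"topc",mm(p[t]),np.ptp(p[t],axis=0).round(3)[:2])
    return W,c
E
python3 -c "
from h import *
from cell import env
look(env,'w1'); to(env.state(),(.3825,.287,.1))"
```

```text
t 0.95 tcp [0.3607 0.3207 0.1758] grip 0.9981593120294818
z0 0.0004
3300 px 222 196  bboxc [0.3816 0.2868] [0.063 0.063] ztop 0.026 topc [0.3818 0.2867] [0.063 0.063]
4629 px 63 255  bboxc [0.4523 0.1181] [0.081 0.081] ztop 0.0382 topc [0.4517 0.1186] [0.031 0.031]
2726 px 338 318  bboxc [0.5271 0.4144] [0.083 0.073] ztop 0.0274 topc [0.5262 0.4196] [0.012 0.011]
2604 px 205 325  bboxc [0.5373 0.2615] [0.079 0.077] ztop 0.0131 topc [0.5374 0.2616] [0.079 0.077]
lin [-0.0189 -0.0279  0.0745] rot [-0.0035  0.0008 -0.0044]
```

View pics/w1.png

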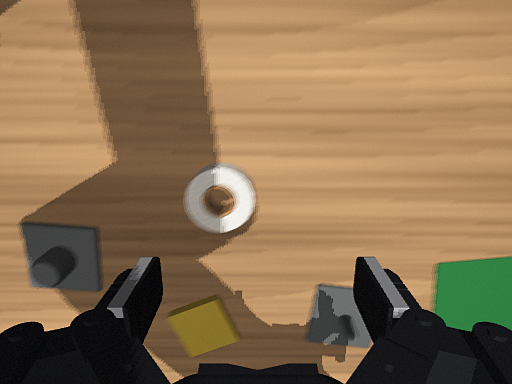

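```bash
python3 -c "
from h import *
from cell import env
to(env.state(),(.3817,.2868,.06))"
```

```text
lin [-0.018  -0.028   0.1145] rot [-0.0035  0.0008 -0.0044]
```

Request:
jog_arm --linear '[[-0.018,-0.028,0.03],[-0.018,-0.028,0.06],[-0.018,-0.028,0.1],[-0.018,-0.028,0.14],[-0.018,-0.028,0.16],[-0.018,-0.028,0.17],[-0.018,-0.028,0.171],[-0.018,-0.028,0.171]]' --rot '[[-0.003,0.001,-0.004],[-0.003,0.001,-0.004],[-0.003,0.001,-0.004],[-0.003,0.001,-0.004],[-0.003,0.001,-0.004],[-0.003,0.001,-0.004],[-0.003,0.001,-0.004],[-0.003,0.001,-0.004]]'

```text
clock: 1.8
eef_pos: [0.379, 0.2953, 0.0059]
tcp_rot: [0.0, -0.002, 1.0, 0.003]
force: [-0.3, 0.5, 0.7]
grip_width: 1.001
```

```bash
python3 -c "
from h import *
from cell import env
to(env.state(),(.3817,.2868,.002));print(env.state())"
```

```text
lin [-0.0027 -0.0085  0.0039] rot [0.0056 0.0006 0.0043]
{'clock': 1.8, 'joint_positions': array([ 0.44773705,  0.18164635,  2.17821454,  0.00686205,  0.77877598,
       -1.13227646]), 'joint_velocities': array([ 0.0017331 , -0.01890752, -0.0122842 ,  0.00058309,  0.00225681,
        0.00165615]), 'joint_efforts': array([-2.16534227e-02, -2.73959953e+01, -2.03616625e+01,  6.05395267e-03,
        9.58819001e-03,  1.75378077e-04]), 'eef_pos': array([0.37899981, 0.29528752, 0.00590256]), 'tcp_rot': array([ 3.00275950e-04, -2.17002446e-03,  9.99993641e-01,  2.81413679e-03]), 'force': array([-0.28941939,  0.54317013,  0.68638962]), 'wrist_torque': array([ 0.0048795 ,  0.02077595, -0.01685449]), 'grip_width': 1.0005526909866416}
```

Request:
jog_arm --linear '[[-0.003,-0.008,0.002],[-0.003,-0.008,0.004],[-0.003,-0.008,0.004]]' --rot '[[0.005,0,0.004],[0.005,0,0.004],[0.005,0,0.004]]'

```text
clock: 2.1
eef_pos: [0.3818, 0.2868, 0.0016]
tcp_rot: [0.0, 0.0, 1.0, 0.0]
force: [-0.4, -0.4, -0.2]
grip_width: 1.004
```

Request:
jog_arm --linear '[[0,0,0],[0,0,0],[0,0,0],[0,0,0],[0,0,0],[0,0,0]]' --rot '[[0,0,0],[0,0,0],[0,0,0],[0,0,0],[0,0,0],[0,0,0]]' --grip 0.6

```text
clock: 2.7
eef_pos: [0.3817, 0.2871, 0.0022]
tcp_rot: [-0.0, -0.0, 1.0, -0.0]
force: [-1.8, -1.6, 7.6]
grip_width: 0.73
```

Request:
jog_arm --linear '[[0,0,-0.03],[0,0,-0.06],[-0.03,0.03,-0.07],[-0.065,0.06,-0.07],[-0.1,0.09,-0.07],[-0.13,0.12,-0.07],[-0.145,0.132,-0.07],[-0.145,0.132,-0.07]]' --rot '[[0,0,0],[0,0,0],[0,0,0],[0,0,0],[0,0,0],[0,0,0],[0,0,0],[0,0,0]]'

```text
clock: 3.5
eef_pos: [0.528, 0.4203, 0.0708]
tcp_rot: [0.0, -0.0, 1.0, 0.0]
force: [-0.7, -0.8, 0.0]
grip_width: 0.73
```

Request:
jog_arm --linear '[[0,0,0]]' --rot '[[0,0,0]]'

```text
clock: 3.6
eef_pos: [0.5255, 0.4185, 0.07]
tcp_rot: [-0.001, -0.0, 1.0, -0.001]
force: [0.3, 0.7, -0.9]
grip_width: 0.73
```

```bash
python3 -c "
from h import *
from cell import env
W,c=look(env,'w2',.006,.13)
to(env.state(),(.5265,.4195,.011))
c=env.camera('side');cv2.imwrite('pics/s2.png',c['img'][60:260,80:330,::-1].repeat(3,0).repeat(3,1))"
```

```text
t 3.6 tcp [0.5255 0.4185 0.07  ] grip 0.7297044570949514
z0 0.0005
33893 px 258 272 EDGE bboxc [0.5229 0.4174] [0.081 0.127] ztop 0.1287 topc [0.5235 0.4174] [0.027 0.127]
6323 px 34 231 EDGE bboxc [0.5377 0.2713] [0.078 0.061] ztop 0.0129 topc [0.5377 0.2713] [0.078 0.061]
lin [-0.0016  0.0014  0.059 ] rot [-0.0013 -0.0029  0.0003]
```

View pics/w2.png

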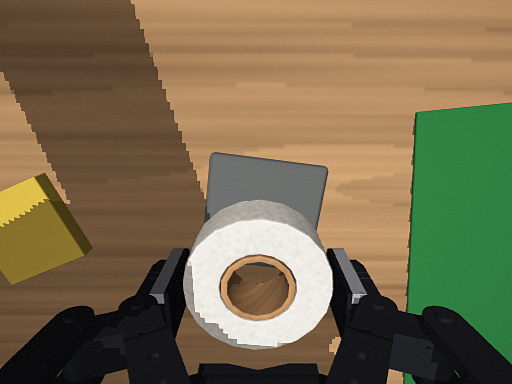

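View pics/s2.png

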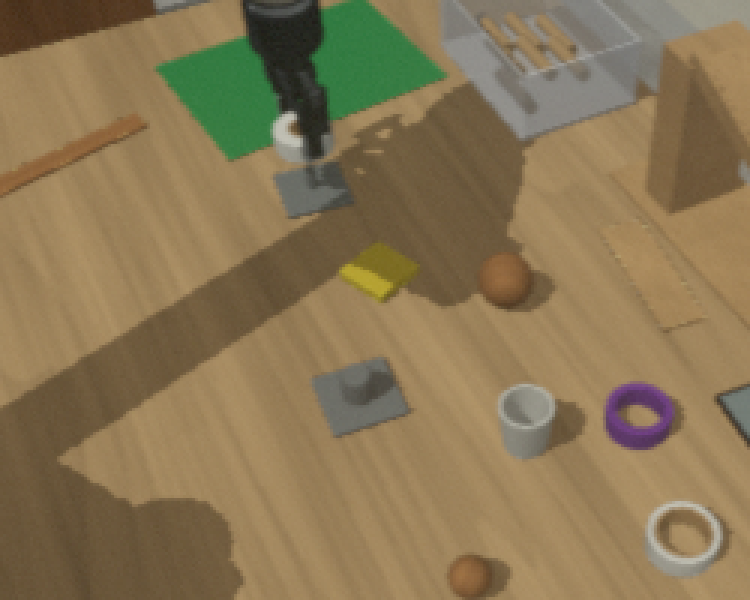

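Request:
jog_arm --linear '[[-0.001,0.001,0.01],[-0.001,0.001,0.025],[-0.001,0.001,0.04],[-0.001,0.001,0.052],[-0.001,0.001,0.058],[-0.001,0.001,0.0585],[-0.001,0.001,0.0585]]' --rot '[[0,-0.002,0],[0,-0.002,0],[0,-0.002,0],[0,-0.002,0],[0,-0.002,0],[0,-0.002,0],[0,-0.002,0]]'

```text
clock: 4.4
eef_pos: [0.5274, 0.4199, 0.0121]
tcp_rot: [0.001, -0.0, 1.0, 0.0]
force: [0.7, -0.3, -1.2]
grip_width: 0.734
```

Down without resistance; release.

Request:
jog_arm --linear '[[0,0,0.0005],[0,0,0.0005],[0,0,0.0005],[0,0,0.0005]]' --rot '[[0,0,0],[0,0,0],[0,0,0],[0,0,0]]' --grip 1

```text
clock: 4.8
eef_pos: [0.5274, 0.42, 0.0122]
tcp_rot: [0.001, -0.0, 1.0, 0.0]
force: [-0.3, 0.5, -0.1]
grip_width: 0.998
```

Request:
jog_arm --linear '[[0,0,-0.04],[0,0,-0.08],[0,0,-0.12],[0,0,-0.13],[0,0,-0.13]]' --rot '[[0,0,0],[0,0,0],[0,0,0],[0,0,0],[0,0,0]]'

```text
clock: 5.3
eef_pos: [0.5285, 0.4208, 0.1452]
tcp_rot: [0.003, -0.0, 1.0, 0.001]
force: [0.7, 0.6, -0.3]
grip_width: 1.002
```

```bash
python3 -c "
from h import *
from cell import env
W,c=look(env,'w3',.006,.07)
to(env.state(),(.6385,.169,.14))"
```

```text
t 5.3 tcp [0.5285 0.4208 0.1452] grip 1.0017528975070935
z0 0.0006
7202 px 257 177  bboxc [0.5274 0.42  ] [0.082 0.082] ztop 0.0338 topc [0.5278 0.4187] [0.063 0.063]
4740 px 76 190  bboxc [0.5381 0.2627] [0.077 0.078] ztop 0.013 topc [0.5381 0.2625] [0.077 0.078]
858 px 8 299 EDGE bboxc [0.6388 0.1885] [0.044 0.02 ] ztop 0.0405 topc [0.6431 0.1916] [0.036 0.011]
lin [-0.1112 -0.251   0.0024] rot [0.0005 0.0022 0.0002]
```

View pics/w3.png

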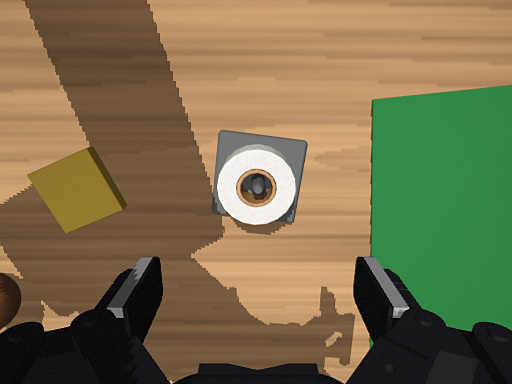

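The narrow roll sits flat on the thin post (roll at px 257,187, top about 33 mm up). Next is the large ball.

Request:
jog_arm --linear '[[-0.111,-0.251,0.002],[-0.111,-0.251,0.002],[-0.111,-0.251,0.002],[-0.111,-0.251,0.002],[-0.111,-0.251,0.002],[-0.111,-0.251,0.002],[-0.111,-0.251,0.002],[-0.111,-0.251,0.002]]' --rot '[[0,0.002,0],[0,0.002,0],[0,0.002,0],[0,0.002,0],[0,0.002,0],[0,0.002,0],[0,0.002,0],[0,0.002,0]]'

```text
clock: 6.15
eef_pos: [0.6368, 0.1684, 0.1371]
tcp_rot: [-0.003, 0.001, 1.0, -0.0]
force: [-0.4, 0.4, -0.8]
grip_width: 0.999
```

```bash
python3 -c "
from h import *
from cell import env
W,c=look(env,'w4',.006,.07)
# sphere fit
from scipy.optimize import least_squares
d=np.hypot(W[...,0]-.6385,W[...,1]-.169); p=W[(d<.04)&(W[...,2]>.03)&(W[...,2]<.062)]
r=least_squares(lambda x:np.linalg.norm(p-x,axis=1)-.029,[.6385,.169,.029],loss='soft_l1',f_scale=.002); print(len(p),r.x.round(4))
to(env.state(),(r.x[0],r.x[1],.006))"
```

```text
t 6.15 tcp [0.6368 0.1684 0.1371] grip 0.9989910294891521
z0 0.0004
7000 px 383 58  bboxc [0.5387 0.2609] [0.077 0.078] ztop 0.013 topc [0.5387 0.2609] [0.077 0.078]
3954 px 29 104 EDGE bboxc [ 0.5692 -0.0006] [0.05  0.046] ztop 0.0551 topc [0.5692 0.0073] [0.05  0.031]
4204 px 258 195  bboxc [0.637  0.1681] [0.054 0.056] ztop 0.0571 topc [0.6395 0.1678] [0.038 0.039]
3049 px 31 227 EDGE bboxc [ 0.6722 -0.0303] [0.064 0.056] ztop 0.0257 topc [ 0.6727 -0.0279] [0.064 0.052]
977 px 17 312 EDGE bboxc [ 0.769  -0.0651] [0.038 0.044] ztop 0.0096 topc [ 0.769  -0.0651] [0.038 0.044]
4153 [0.64  0.168 0.029]
lin [-0.004  -0.0013  0.1316] rot [-0.     -0.0049  0.0002]
```

View pics/w4.png

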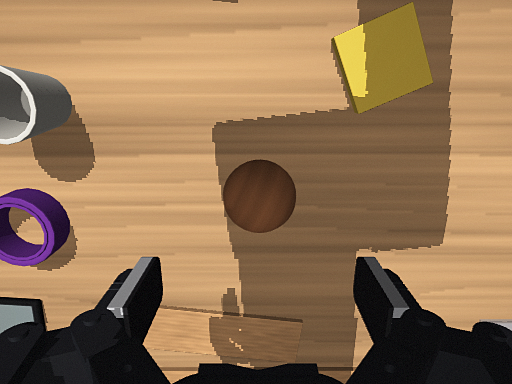

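Request:
jog_arm --linear '[[-0.004,-0.001,0.02],[-0.004,-0.001,0.05],[-0.004,-0.001,0.085],[-0.004,-0.001,0.115],[-0.004,-0.001,0.128],[-0.004,-0.001,0.131],[-0.004,-0.001,0.131],[-0.004,-0.001,0.131]]' --rot '[[0,-0.004,0],[0,-0.004,0],[0,-0.004,0],[0,-0.004,0],[0,-0.004,0],[0,-0.004,0],[0,-0.004,0],[0,-0.004,0]]'

```text
clock: 7.0
eef_pos: [0.6435, 0.1685, 0.0111]
tcp_rot: [0.003, -0.0, 1.0, 0.0]
force: [0.7, 0.3, -0.2]
grip_width: 0.996
```

Request:
jog_arm --linear '[[0.0035,0,0.004],[0.0035,0,0.004],[0.0035,0,0.004],[0.0035,0,0.004]]' --rot '[[0,0.005,0],[0,0.005,0],[0,0.005,0],[0,0.005,0]]'

```text
clock: 7.4
eef_pos: [0.6388, 0.1679, 0.0054]
tcp_rot: [-0.001, -0.0, 1.0, 0.0]
force: [0.6, -0.2, -0.1]
grip_width: 1.0
```

Request:
jog_arm --linear '[[0,0,0],[0,0,0],[0,0,0],[0,0,0],[0,0,0],[0,0,0]]' --rot '[[0,0,0],[0,0,0],[0,0,0],[0,0,0],[0,0,0],[0,0,0]]' --grip 0.5

```text
clock: 8.0
eef_pos: [0.6391, 0.1681, 0.0055]
tcp_rot: [-0.0, -0.0, 1.0, 0.0]
force: [0.1, 0.2, 2.8]
grip_width: 0.65
```

Request:
jog_arm --linear '[[0,0,-0.03],[0,0,-0.06],[0,0,-0.1],[0,0,-0.1]]' --rot '[[0,0,0],[0,0,0],[0,0,0],[0,0,0]]'

```text
clock: 8.4
eef_pos: [0.6424, 0.1682, 0.1116]
tcp_rot: [0.005, -0.0, 1.0, 0.0]
force: [0.3, 0.6, 0.3]
grip_width: 0.657
```

```bash
python3 -c "
from h import *
from cell import env
s=env.state();W,c=look(env,'w5',.006,.07)
to(s,(.369,-.293,.11))"
```

```text
t 8.4 tcp [0.6424 0.1682 0.1116] grip 0.6569531156551596
z0 0.0004
8446 px 397 46 EDGE bboxc [0.5435 0.2608] [0.066 0.077] ztop 0.013 topc [0.5435 0.261 ] [0.066 0.077]
2664 px 19 94 EDGE bboxc [0.569  0.0129] [0.044 0.02 ] ztop 0.0543 topc [0.5728 0.0174] [0.033 0.011]
2408 px 22 231 EDGE bboxc [ 0.6725 -0.0226] [0.063 0.044] ztop 0.0257 topc [ 0.674  -0.0187] [0.061 0.035]
1243 px 10 338 EDGE bboxc [ 0.786  -0.0598] [0.071 0.033] ztop 0.0095 topc [ 0.786  -0.0598] [0.071 0.033]
416 px 504 350 EDGE bboxc [0.7911 0.3915] [0.026 0.009] ztop 0.0231 topc [0.7908 0.3889] [0.023 0.003]
lin [ 0.2736 -0.4611 -0.0013] rot [0.0008 0.009  0.0003]
```

View pics/w5.png

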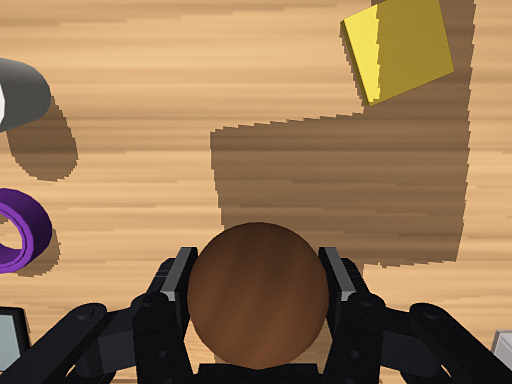

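Request:
jog_arm --linear '[[0.274,-0.461,-0.02],[0.274,-0.461,-0.02],[0.274,-0.461,-0.02],[0.274,-0.461,-0.02],[0.274,-0.461,-0.02],[0.274,-0.461,-0.02],[0.274,-0.461,-0.02],[0.274,-0.461,-0.02]]' --rot '[[0,0.005,0],[0,0.005,0],[0,0.005,0],[0,0.005,0],[0,0.005,0],[0,0.005,0],[0,0.005,0],[0,0.005,0]]'

```text
clock: 9.25
eef_pos: [0.4319, -0.1762, 0.1183]
tcp_rot: [-0.005, -0.0, 1.0, 0.001]
force: [1.1, 0.1, -0.9]
grip_width: 0.652
```

```bash
python3 -c "
from h import *
from cell import env
s=env.state();W,c=look(env,'w6',.006,.07)
to(s,(.3685,-.2934,.11))"
```

```text
t 9.25 tcp [ 0.4319 -0.1762  0.1183] grip 0.652480867648633
z0 0.0003
10535 px 98 105  bboxc [ 0.3678 -0.2943] [0.094 0.094] ztop 0.0202 topc [ 0.3681 -0.2944] [0.051 0.052]
1886 px 333 221  bboxc [ 0.4507 -0.1193] [0.035 0.037] ztop 0.0375 topc [ 0.4523 -0.1183] [0.028 0.029]
657 px 8 289 EDGE bboxc [ 0.5211 -0.3947] [0.046 0.027] ztop 0.0091 topc [ 0.5211 -0.3947] [0.046 0.027]
511 px 481 339 EDGE bboxc [0.5522 0.0079] [0.021 0.025] ztop 0.0553 topc [0.5526 0.0094] [0.021 0.023]
lin [ 0.0634 -0.1171  0.0087] rot [ 0.002  -0.0102  0.0007]
```

View pics/w6.png

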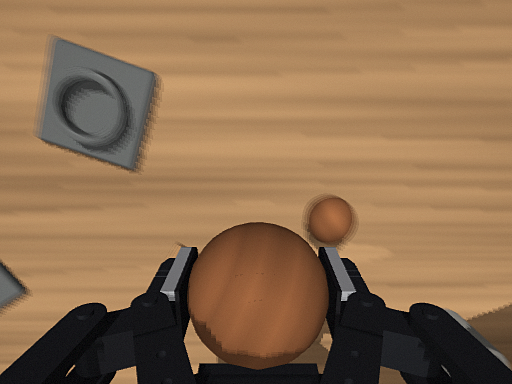

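Request:
jog_arm --linear '[[0.063,-0.117,0],[0.063,-0.117,0],[0.063,-0.117,0],[0.063,-0.117,0],[0.063,-0.117,0]]' --rot '[[0,-0.005,0],[0,-0.005,0],[0,-0.005,0],[0,-0.005,0],[0,-0.005,0]]'

```text
clock: 9.8
eef_pos: [0.3704, -0.2921, 0.119]
tcp_rot: [-0.002, 0.001, 1.0, 0.002]
force: [-0.5, 0.4, -1.3]
grip_width: 0.652
```

```bash
python3 -c "
from h import *
from cell import env
s=env.state();W,c=look(env,'w7',.006,.03)
to(s,(.368,-.294,.0185))"
```

```text
t 9.8 tcp [ 0.3704 -0.2921  0.119 ] grip 0.6521982509465285
z0 0.0003
7868 px 254 181  bboxc [ 0.3617 -0.2949] [0.082 0.094] ztop 0.0201 topc [ 0.3674 -0.295 ] [0.051 0.051]
955 px 458 280  bboxc [ 0.4504 -0.1214] [0.035 0.034] ztop 0.0294 topc [ 0.4509 -0.1208] [0.035 0.034]
363 px 112 301  bboxc [ 0.4739 -0.4243] [0.02 0.03] ztop 0.009 topc [ 0.4739 -0.4243] [0.02 0.03]
lin [ 0.002  -0.0022  0.1005] rot [ 0.0032 -0.0041 -0.0018]
```

View pics/w7.png

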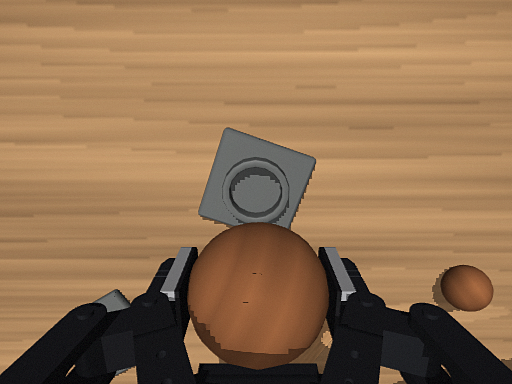

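Request:
jog_arm --linear '[[0.002,-0.0025,0.02],[0.002,-0.0025,0.045],[0.002,-0.0025,0.07],[0.002,-0.0025,0.085],[0.002,-0.0025,0.092],[0.002,-0.0025,0.094],[0.002,-0.0025,0.094]]' --rot '[[0.003,-0.003,0],[0.003,-0.003,0],[0.003,-0.003,0],[0.003,-0.003,0],[0.003,-0.003,0],[0.003,-0.003,0],[0.003,-0.003,0]]'

```text
clock: 10.55
eef_pos: [0.3699, -0.2948, 0.0269]
tcp_rot: [0.001, -0.001, 1.0, -0.002]
force: [0.5, -0.6, 0.2]
grip_width: 0.653
```

```bash
python3 -c "
from h import *
from cell import env
to(env.state(),(.368,-.2945,.0185));print(env.state()['eef_pos'])"
```

```text
lin [0.0019 0.0004 0.0084] rot [-0.0031  0.0013  0.0013]
[ 0.36992321 -0.29482335  0.02690829]
```

Request:
jog_arm --linear '[[0.0015,0,0.004],[0.0015,0,0.007],[0.0015,0,0.008],[0.0015,0,0.008]]' --rot '[[-0.002,0.001,0],[-0.002,0.001,0],[-0.002,0.001,0],[-0.002,0.001,0]]'

```text
clock: 10.95
eef_pos: [0.368, -0.2954, 0.0189]
tcp_rot: [0.0, 0.0, 1.0, -0.001]
force: [0.2, 0.3, 0.4]
grip_width: 0.654
```

Request:
jog_arm --linear '[[0,0,0],[0,0,0],[0,0,0],[0,0,0],[0,0,0]]' --rot '[[0,0,0],[0,0,0],[0,0,0],[0,0,0],[0,0,0]]' --grip 1

```text
clock: 11.45
eef_pos: [0.368, -0.2953, 0.0188]
tcp_rot: [0.0, -0.0, 1.0, -0.001]
force: [-0.2, -1.0, -0.1]
grip_width: 0.996
```

Request:
jog_arm --linear '[[0,0,-0.03],[0,0,-0.07],[0,0,-0.12],[0,0,-0.12],[0,0,-0.12]]' --rot '[[0,0,0],[0,0,0],[0,0,0],[0,0,0],[0,0,0]]'

```text
clock: 11.95
eef_pos: [0.3686, -0.2959, 0.1403]
tcp_rot: [0.001, -0.0, 1.0, -0.002]
force: [-0.7, -0.5, 0.0]
grip_width: 1.004
```

```bash
python3 -c "
from h import *
from cell import env
s=env.state();W,c=look(env,'w8',.006,.09)
to(s,(.4515,-.119,.1))
from scipy.optimize import least_squares
for x0,R in (([.368,-.294,.041],.029),([.4515,-.119,.019],.019)):
    d=np.hypot(W[...,0]-x0[0],W[...,1]-x0[1]); p=W[(d<R*1.4)&(W[...,2]>x0[2])&(W[...,2]<x0[2]+R*1.3)]
    r=least_squares(lambda x:np.linalg.norm(p-x,axis=1)-R,x0,loss='soft_l1',f_scale=.002); print(len(p),r.x.round(4))"
```

```text
t 11.95 tcp [ 0.3686 -0.2959  0.1403] grip 1.0043678153393347
z0 0.0004
7605 px 260 180  bboxc [ 0.3671 -0.2948] [0.094 0.093] ztop 0.0685 topc [ 0.3679 -0.2952] [0.039 0.039]
1645 px 457 275  bboxc [ 0.4505 -0.1209] [0.036 0.034] ztop 0.0372 topc [ 0.4521 -0.1194] [0.029 0.029]
269 px 86 305  bboxc [ 0.4941 -0.4644] [0.028 0.036] ztop 0.0091 topc [ 0.4941 -0.4644] [0.028 0.036]
570 px 157 330  bboxc [ 0.5232 -0.3984] [0.044 0.033] ztop 0.0091 topc [ 0.5232 -0.3984] [0.044 0.033]
lin [-0.0828  0.177   0.0398] rot [-0.004   0.0026  0.0003]
4477 [ 0.3683 -0.295   0.0409]
1475 [ 0.4528 -0.1182  0.0191]
```

View pics/w8.png

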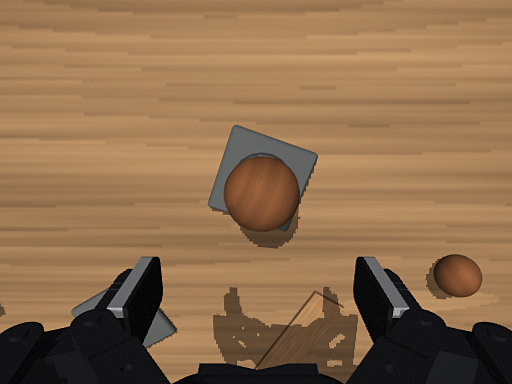

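The large ball is seated (fitted centre z 41 mm, px 261,193). Next is the small ball.

Request:
jog_arm --linear '[[-0.084,0.178,0.03],[-0.084,0.178,0.03],[-0.084,0.178,0.03],[-0.084,0.178,0.03],[-0.084,0.178,0.03],[-0.084,0.178,0.03],[-0.084,0.178,0.03]]' --rot '[[-0.003,0.002,0],[-0.003,0.002,0],[-0.003,0.002,0],[-0.003,0.002,0],[-0.003,0.002,0],[-0.003,0.002,0],[-0.003,0.002,0]]'

```text
clock: 12.7
eef_pos: [0.451, -0.1174, 0.1074]
tcp_rot: [-0.002, 0.0, 1.0, 0.001]
force: [0.8, -0.3, 0.2]
grip_width: 0.998
```

```bash
python3 -c "
from h import *
from cell import env
s=env.state();W,c=look(env,'w9',.006,.09)
from scipy.optimize import least_squares
for x0,R in (([.4528,-.118,.019],.019),):
    d=np.hypot(W[...,0]-x0[0],W[...,1]-x0[1]); p=W[(d<R*1.4)&(W[...,2]>x0[2])&(W[...,2]<x0[2]+R*1.3)]
    r=least_squares(lambda x:np.linalg.norm(p-x,axis=1)-R,x0,loss='soft_l1',f_scale=.002); print(len(p),r.x.round(4))
to(env.state(),(r.x[0],r.x[1],.003))"
```

```text
t 12.7 tcp [ 0.451  -0.1174  0.1074] grip 0.9979186634035387
z0 0.0003
6352 px 28 84 EDGE bboxc [ 0.3733 -0.2754] [0.083 0.056] ztop 0.042 topc [ 0.3727 -0.2718] [0.039 0.015]
2078 px 257 202  bboxc [ 0.4507 -0.1182] [0.036 0.037] ztop 0.0374 topc [ 0.4523 -0.1181] [0.03  0.029]
176 px 507 225 EDGE bboxc [0.4737 0.0799] [0.028 0.007] ztop 0.0085 topc [0.4737 0.0799] [0.028 0.007]
777 px 193 364 EDGE bboxc [ 0.6111 -0.1718] [0.021 0.053] ztop 0.0252 topc [ 0.6099 -0.1828] [0.017 0.026]
2048 [ 0.4528 -0.1182  0.0191]
lin [-0.0019 -0.0005  0.1048] rot [ 0.0024 -0.0032 -0.0014]
```

Request:
jog_arm --linear '[[-0.0015,-0.0005,0.02],[-0.0015,-0.0005,0.05],[-0.0015,-0.0005,0.08],[-0.0015,-0.0005,0.096],[-0.0015,-0.0005,0.102],[-0.0015,-0.0005,0.104],[-0.0015,-0.0005,0.104],[-0.0015,-0.0005,0.104]]' --rot '[[0.002,-0.002,0],[0.002,-0.002,0],[0.002,-0.002,0],[0.002,-0.002,0],[0.002,-0.002,0],[0.002,-0.002,0],[0.002,-0.002,0],[0.002,-0.002,0]]'

```text
clock: 13.55
eef_pos: [0.4541, -0.1182, 0.0057]
tcp_rot: [0.001, 0.0, 1.0, -0.001]
force: [-0.6, 0.0, 0.6]
grip_width: 1.0
```

```bash
python3 -c "
from h import *
from cell import env
to(env.state(),(.4528,-.1182,.003));print(env.state()['eef_pos'])"
```

```text
lin [0.0013 0.     0.0027] rot [-0.0011  0.0024 -0.0004]
[ 0.45412929 -0.11822772  0.00572893]
```

Request:
jog_arm --linear '[[0.001,0,0.0025],[0.001,0,0.0025],[0.001,0,0.0025]]' --rot '[[-0.001,0.002,0],[-0.001,0.002,0],[-0.001,0.002,0]]'

```text
clock: 13.85
eef_pos: [0.4524, -0.1174, 0.0023]
tcp_rot: [-0.001, -0.0, 1.0, 0.0]
force: [-0.0, 0.4, -0.5]
grip_width: 1.002
```

Request:
jog_arm --linear '[[0,0,0],[0,0,0],[0,0,0],[0,0,0],[0,0,0],[0,0,0],[0,0,0],[0,0,0]]' --rot '[[0,0,0],[0,0,0],[0,0,0],[0,0,0],[0,0,0],[0,0,0],[0,0,0],[0,0,0]]' --grip 0.3

```text
clock: 14.65
eef_pos: [0.4526, -0.1177, 0.0024]
tcp_rot: [-0.001, -0.0, 1.0, 0.0]
force: [0.2, -0.1, 2.4]
grip_width: 0.41
```

Request:
jog_arm --linear '[[0,0,-0.03],[0,0,-0.06],[0.0,0,-0.09],[0,0,-0.09]]' --rot '[[0,0,0],[0,0,0],[0,0,0],[0,0,0]]'

```text
clock: 15.05
eef_pos: [0.455, -0.1186, 0.096]
tcp_rot: [0.003, -0.0, 1.0, -0.001]
force: [0.8, -0.5, 1.1]
grip_width: 0.412
```

```bash
python3 -c "
from h import *
from cell import env
s=env.state();W,c=look(env,'w10',.006,.07)
to(s,(.515,-.431,.11))"
```

```text
t 15.05 tcp [ 0.455  -0.1186  0.096 ] grip 0.41154453433846994
z0 0.0004
5738 px 24 78 EDGE bboxc [ 0.3744 -0.2719] [0.081 0.05 ] ztop 0.0212 topc [ 0.3713 -0.2753] [0.043 0.02 ]
lin [-0.06   -0.3124 -0.0129] rot [-0.0024  0.0055  0.0003]
```

View pics/w10.png

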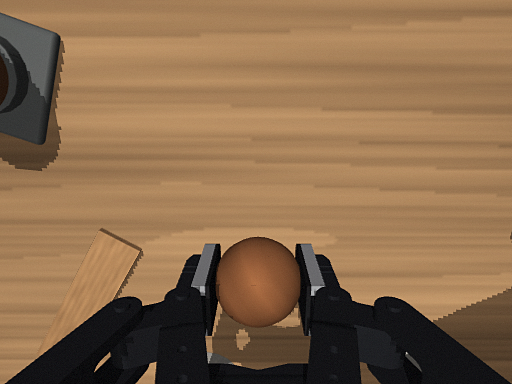

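Request:
jog_arm --linear '[[-0.06,-0.312,-0.03],[-0.06,-0.312,-0.03],[-0.06,-0.312,-0.03],[-0.06,-0.312,-0.03],[-0.06,-0.312,-0.03],[-0.06,-0.312,-0.03],[-0.06,-0.312,-0.03],[-0.06,-0.312,-0.03]]' --rot '[[-0.001,0.003,0],[-0.001,0.003,0],[-0.001,0.003,0],[-0.001,0.003,0],[-0.001,0.003,0],[-0.001,0.003,0],[-0.001,0.003,0],[-0.001,0.003,0]]'

```text
clock: 15.9
eef_pos: [0.5117, -0.4318, 0.1193]
tcp_rot: [-0.003, 0.001, 1.0, 0.002]
force: [-0.6, -0.1, -0.0]
grip_width: 0.414
```

Request:
jog_arm --linear '[[0,0,0],[0,0,0]]' --rot '[[0,0,0],[0,0,0]]'

```text
clock: 16.1
eef_pos: [0.5119, -0.4274, 0.1198]
tcp_rot: [-0.004, -0.001, 1.0, 0.003]
force: [-0.7, -0.0, 0.5]
grip_width: 0.416
```

```bash
python3 -c "
from h import *
from cell import env
s=env.state();W,c=look(env,'w11',.006,.05)
to(s,(.515,-.431,.017))"
```

```text
t 16.1 tcp [ 0.5119 -0.4274  0.1198] grip 0.4164964725454838
z0 0.0004
4294 px 440 25 EDGE bboxc [ 0.3952 -0.3037] [0.039 0.079] ztop 0.0466 topc [ 0.3906 -0.3016] [0.013 0.038]
6841 px 36 132 EDGE bboxc [ 0.4607 -0.5858] [0.108 0.06 ] ztop 0.0201 topc [ 0.4625 -0.5865] [0.107 0.06 ]
8018 px 252 190  bboxc [ 0.5108 -0.4327] [0.094 0.1  ] ztop 0.0195 topc [ 0.5145 -0.4328] [0.034 0.034]
1731 px 24 348 EDGE bboxc [ 0.6495 -0.6341] [0.004 0.063] ztop 0.0464 topc [ 0.6496 -0.6278] [0.003 0.026]
lin [-0.0039 -0.0041  0.1027] rot [ 0.0051 -0.0071  0.0012]
```

View pics/w11.png

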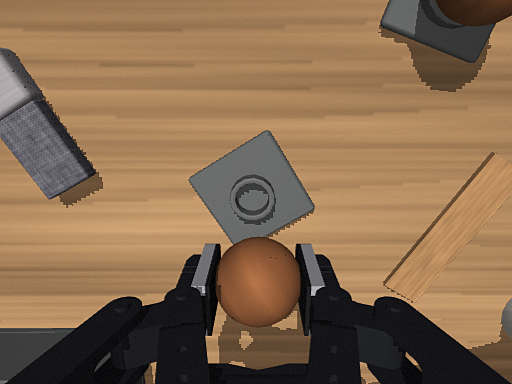

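Request:
jog_arm --linear '[[-0.003,-0.005,0.02],[-0.003,-0.005,0.045],[-0.003,-0.005,0.07],[-0.003,-0.005,0.085],[-0.003,-0.005,0.09],[-0.003,-0.005,0.093],[-0.003,-0.005,0.093],[-0.003,-0.005,0.093]]' --rot '[[0.004,-0.005,0.001],[0.004,-0.005,0.001],[0.004,-0.005,0.001],[0.004,-0.005,0.001],[0.004,-0.005,0.001],[0.004,-0.005,0.001],[0.004,-0.005,0.001],[0.004,-0.005,0.001]]'

```text
clock: 16.95
eef_pos: [0.5158, -0.4351, 0.0301]
tcp_rot: [0.001, 0.0, 1.0, -0.002]
force: [-0.5, -0.7, -0.5]
grip_width: 0.41
```

```bash
python3 -c "
from h import *
from cell import env
to(env.state(),(.5145,-.4328,.0185));print(env.state()['eef_pos'])"
```

```text
lin [0.0013 0.0023 0.0116] rot [-0.0039  0.0019 -0.0007]
[ 0.51577523 -0.43507309  0.03013339]
```

Request:
jog_arm --linear '[[0.001,0.002,0.006],[0.001,0.002,0.01],[0.001,0.002,0.0115],[0.001,0.002,0.0115]]' --rot '[[-0.003,0.001,0],[-0.003,0.001,0],[-0.003,0.001,0],[-0.003,0.001,0]]'

```text
clock: 17.35
eef_pos: [0.5144, -0.4327, 0.0184]
tcp_rot: [-0.0, 0.0, 1.0, 0.0]
force: [-0.3, 1.9, 5.3]
grip_width: 0.415
```

Request:
jog_arm --linear '[[0,0,0],[0,0,0],[0,0,0],[0,0,0],[0,0,0],[0,0,0]]' --rot '[[0,0,0],[0,0,0],[0,0,0],[0,0,0],[0,0,0],[0,0,0]]' --grip 1

```text
clock: 17.95
eef_pos: [0.514, -0.4323, 0.0169]
tcp_rot: [-0.0, 0.0, 1.0, 0.001]
force: [1.0, 0.4, 0.1]
grip_width: 1.003
```

Request:
jog_arm --linear '[[0,0,-0.03],[0,0,-0.07],[0,0,-0.12],[0,0,-0.12],[0,0,-0.12]]' --rot '[[0,0,0],[0,0,0],[0,0,0],[0,0,0],[0,0,0]]'

```text
clock: 18.45
eef_pos: [0.515, -0.4335, 0.1397]
tcp_rot: [0.001, 0.0, 1.0, -0.001]
force: [-1.1, -0.1, -0.5]
grip_width: 1.0
```

```bash
python3 -c "
from h import *
from cell import env
s=env.state();W,c=look(env,'w12',.006,.09)
to(s,(.6335,-.168,.14))
from scipy.optimize import least_squares
for x0,R in (([.5145,-.4328,.034],.019),):
    d=np.hypot(W[...,0]-x0[0],W[...,1]-x0[1]); p=W[(d<R*1.4)&(W[...,2]>x0[2])&(W[...,2]<x0[2]+R*1.3)]
    r=least_squares(lambda x:np.linalg.norm(p-x,axis=1)-R,x0,loss='soft_l1',f_scale=.002); print(len(p),r.x.round(4))"
```

```text
t 18.45 tcp [ 0.515  -0.4335  0.1397] grip 0.9997312024055849
z0 0.0004
4475 px 446 20 EDGE bboxc [ 0.3955 -0.3036] [0.039 0.078] ztop 0.0576 topc [ 0.3908 -0.2981] [0.009 0.034]
7838 px 48 111 EDGE bboxc [ 0.4553 -0.5928] [0.123 0.074] ztop 0.0206 topc [ 0.4594 -0.5936] [0.115 0.074]
7282 px 260 179  bboxc [ 0.5143 -0.4327] [0.101 0.1  ] ztop 0.0506 topc [ 0.5145 -0.4327] [0.031 0.031]
347 px 506 304 EDGE bboxc [ 0.6362 -0.1961] [0.04  0.011] ztop 0.0203 topc [ 0.6389 -0.1962] [0.034 0.009]
1015 px 37 319 EDGE bboxc [ 0.6495 -0.6495] [0.003 0.08 ] ztop 0.0281 topc [ 0.6495 -0.6448] [0.003 0.066]
235 px 149 343  bboxc [ 0.6835 -0.5414] [0.046 0.001] ztop 0.0284 topc [ 0.6709 -0.5414] [0.02  0.001]
lin [-0.1183  0.2655 -0.0007] rot [-0.0025  0.0023 -0.0008]
1797 [ 0.5152 -0.4326  0.0338]
```

View pics/w12.png

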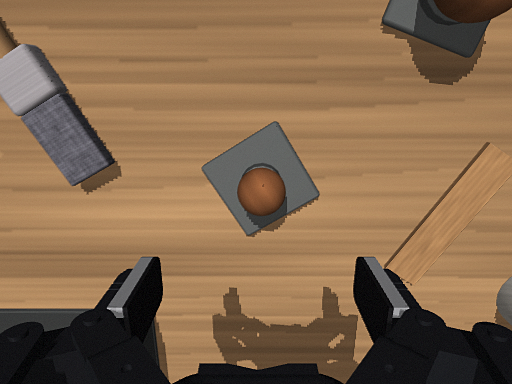

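The small ball is seated (fitted centre z 34 mm, px 262,190). The wide roll is next.

Request:
jog_arm --linear '[[-0.118,0.265,0.01],[-0.118,0.265,0.01],[-0.118,0.265,0.01],[-0.118,0.265,0.01],[-0.118,0.265,0.01],[-0.118,0.265,0.01],[-0.118,0.265,0.01],[-0.118,0.265,0.01]]' --rot '[[-0.002,0.001,0],[-0.002,0.001,0],[-0.002,0.001,0],[-0.002,0.001,0],[-0.002,0.001,0],[-0.002,0.001,0],[-0.002,0.001,0],[-0.002,0.001,0]]'

```text
clock: 19.3
eef_pos: [0.6313, -0.1662, 0.1247]
tcp_rot: [-0.003, -0.001, 1.0, 0.002]
force: [0.1, -0.5, -0.4]
grip_width: 1.004
```

```bash
python3 -c "
from h import *
from cell import env
s=env.state();W,c=look(env,'w13',.006,.07)
to(s,(.6335,-.168,.002))"
```

```text
t 19.3 tcp [ 0.6313 -0.1662  0.1247] grip 1.0043620879121322
z0 0.0004
3988 px 482 113 EDGE bboxc [ 0.5693 -0.0073] [0.05  0.045] ztop 0.0549 topc [ 0.5697 -0.0162] [0.049 0.029]
3251 px 256 195  bboxc [ 0.6331 -0.1681] [0.063 0.064] ztop 0.0258 topc [ 0.6334 -0.1681] [0.063 0.064]
3809 px 417 239  bboxc [ 0.6722 -0.036 ] [0.063 0.064] ztop 0.0256 topc [ 0.6725 -0.0358] [0.063 0.064]
1136 px 166 310  bboxc [ 0.739  -0.2515] [0.059 0.032] ztop 0.0257 topc [ 0.7408 -0.2516] [0.055 0.032]
8038 px 296 338  bboxc [ 0.7825 -0.1283] [0.08 0.14] ztop 0.0093 topc [ 0.7825 -0.1283] [0.08 0.14]
lin [-0.0029 -0.0023  0.1227] rot [ 0.0042 -0.0059  0.0015]
```

View pics/w13.png

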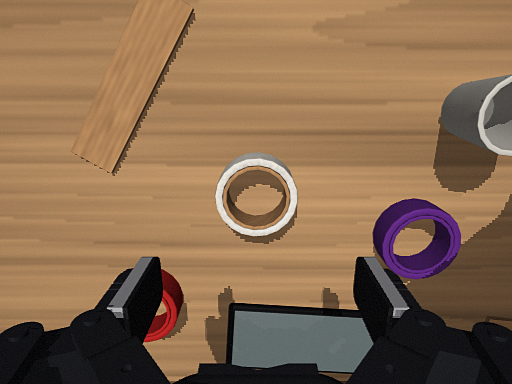

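Request:
jog_arm --linear '[[-0.003,-0.002,0.02],[-0.003,-0.002,0.05],[-0.003,-0.002,0.08],[-0.003,-0.002,0.1],[-0.003,-0.002,0.112],[-0.003,-0.002,0.117],[-0.003,-0.002,0.117],[-0.003,-0.002,0.117]]' --rot '[[0.003,-0.004,0.001],[0.003,-0.004,0.001],[0.003,-0.004,0.001],[0.003,-0.004,0.001],[0.003,-0.004,0.001],[0.003,-0.004,0.001],[0.003,-0.004,0.001],[0.003,-0.004,0.001]]'

```text
clock: 20.15
eef_pos: [0.636, -0.17, 0.0116]
tcp_rot: [0.002, 0.001, 1.0, -0.0]
force: [0.2, 0.7, -0.5]
grip_width: 0.999
```

```bash
python3 -c "
from h import *
from cell import env
to(env.state(),(.6334,-.168,.002));print(env.state()['eef_pos'])"
```

```text
lin [0.0026 0.002  0.0095] rot [-0.0009  0.0042 -0.0023]
[ 0.63597867 -0.17003074  0.0115624 ]
```

Request:
jog_arm --linear '[[0.002,0.0015,0.005],[0.002,0.0015,0.009],[0.002,0.0015,0.009],[0.002,0.0015,0.009]]' --rot '[[-0.001,0.003,-0.001],[-0.001,0.003,-0.001],[-0.001,0.003,-0.001],[-0.001,0.003,-0.001]]'

```text
clock: 20.55
eef_pos: [0.6331, -0.1676, 0.0012]
tcp_rot: [-0.0, 0.0, 1.0, 0.001]
force: [0.8, -0.2, -0.5]
grip_width: 0.996
```

Request:
jog_arm --linear '[[0,0,0],[0,0,0],[0,0,0],[0,0,0],[0,0,0],[0,0,0]]' --rot '[[0,0,0],[0,0,0],[0,0,0],[0,0,0],[0,0,0],[0,0,0]]' --grip 0.6

```text
clock: 21.15
eef_pos: [0.6341, -0.1681, 0.0024]
tcp_rot: [0.001, 0.0, 1.0, 0.0]
force: [0.6, 0.2, 5.8]
grip_width: 0.737
```

Request:
jog_arm --linear '[[0,0,-0.03],[0,0,-0.06],[0.0,0,-0.11],[0,0,-0.12],[0,0,-0.12]]' --rot '[[0,0,0],[0,0,0],[0,0,0],[0,0,0],[0,0,0]]'

```text
clock: 21.65
eef_pos: [0.6346, -0.1684, 0.1237]
tcp_rot: [0.002, 0.0, 1.0, -0.001]
force: [0.6, -0.4, -1.1]
grip_width: 0.729
```

```bash
python3 -c "
from h import *
from cell import env
s=env.state();W,c=look(env,'w14',.006,.07)
to(s,(.452,.118,.11))"
```

```text
t 21.65 tcp [ 0.6346 -0.1684  0.1237] grip 0.7294488241786006
z0 0.0004
3536 px 484 106 EDGE bboxc [ 0.5693 -0.0077] [0.048 0.045] ztop 0.055 topc [ 0.5705 -0.019 ] [0.046 0.024]
3916 px 422 234  bboxc [ 0.6722 -0.036 ] [0.063 0.064] ztop 0.0256 topc [ 0.6725 -0.0357] [0.063 0.064]
889 px 125 284  bboxc [ 0.7228 -0.2809] [0.038 0.037] ztop 0.0257 topc [ 0.7229 -0.2812] [0.037 0.037]
2872 px 296 347  bboxc [ 0.7854 -0.1449] [0.071 0.106] ztop 0.0094 topc [ 0.7854 -0.1449] [0.071 0.106]
lin [0.1828 0.2863 0.0128] rot [-0.001   0.0036 -0.0008]
```

View pics/w14.png

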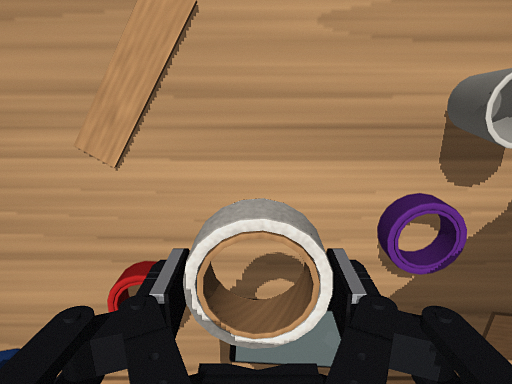

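Request:
jog_arm --linear '[[0.183,0.286,-0.01],[0.183,0.286,-0.01],[0.183,0.286,-0.01],[0.183,0.286,-0.01],[0.183,0.286,-0.01],[0.183,0.286,-0.01],[0.183,0.286,-0.01],[0.183,0.286,-0.01]]' --rot '[[-0.001,0.002,0],[-0.001,0.002,0],[-0.001,0.002,0],[-0.001,0.002,0],[-0.001,0.002,0],[-0.001,0.002,0],[-0.001,0.002,0],[-0.001,0.002,0]]'

```text
clock: 22.5
eef_pos: [0.4453, 0.1213, 0.128]
tcp_rot: [-0.005, -0.002, 1.0, 0.001]
force: [0.8, -0.1, -1.0]
grip_width: 0.735
```

Request:
jog_arm --linear '[[0,0,0],[0,0,0]]' --rot '[[0,0,0],[0,0,0]]'

```text
clock: 22.7
eef_pos: [0.4501, 0.1177, 0.1303]
tcp_rot: [-0.003, 0.001, 1.0, 0.001]
force: [-0.1, -0.5, -1.1]
grip_width: 0.731
```

```bash
python3 -c "
from h import *
from cell import env
s=env.state();W,c=look(env,'w15',.006,.05)
to(s,(.452,.118,.0115))"
```

```text
t 22.7 tcp [0.4501 0.1177 0.1303] grip 0.7307102101503719
z0 0.0004
5280 px 258 173  bboxc [0.4418 0.1178] [0.062 0.079] ztop 0.0378 topc [0.4449 0.1176] [0.017 0.031]
3976 px 418 277  bboxc [0.5351 0.2603] [0.072 0.077] ztop 0.0129 topc [0.5352 0.2605] [0.072 0.077]
498 px 115 300  bboxc [ 0.5478 -0.0072] [0.009 0.026] ztop 0.0445 topc [ 0.5465 -0.009 ] [0.007 0.021]
301 px 115 377 EDGE bboxc [ 0.6462 -0.0234] [0.011 0.023] ztop 0.0229 topc [ 0.6446 -0.0251] [0.008 0.02 ]
lin [-2.500e-03  1.000e-04  1.188e-01] rot [ 0.0016 -0.0053 -0.0014]
```

View pics/w15.png

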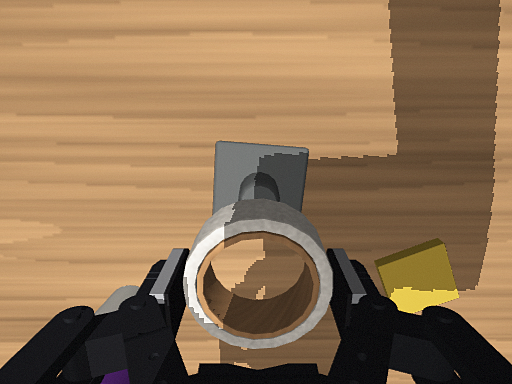

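Request:
jog_arm --linear '[[-0.002,0,0.02],[-0.002,0,0.045],[-0.002,0,0.065],[-0.002,0,0.075],[-0.002,0,0.075],[-0.002,0,0.075]]' --rot '[[0.001,-0.004,-0.001],[0.001,-0.004,-0.001],[0.001,-0.004,-0.001],[0.001,-0.004,-0.001],[0.001,-0.004,-0.001],[0.001,-0.004,-0.001]]'

```text
clock: 23.35
eef_pos: [0.4531, 0.118, 0.0571]
tcp_rot: [0.001, 0.0, 1.0, 0.0]
force: [0.1, 0.5, -0.2]
grip_width: 0.731
```

```bash
python3 -c "
from h import *
from cell import env
to(env.state(),(.4522,.118,.0115));print(env.state()['eef_pos'])"
```

```text
lin [ 0.0009 -0.      0.0456] rot [ 0.001   0.0018 -0.0007]
[0.45305351 0.11798538 0.05712267]
```

Request:
jog_arm --linear '[[0.001,0,0.01],[0.001,0,0.022],[0.001,0,0.034],[0.001,0,0.042],[0.001,0,0.045],[0.001,0,0.0455],[0.001,0,0.0455]]' --rot '[[0,0.001,0],[0,0.001,0],[0,0.001,0],[0,0.001,0],[0,0.001,0],[0,0.001,0],[0,0.001,0]]'

```text
clock: 24.05
eef_pos: [0.4516, 0.1185, 0.0111]
tcp_rot: [0.0, -0.0, 1.0, 0.0]
force: [0.6, -0.3, -1.3]
grip_width: 0.733
```

Request:
jog_arm --linear '[[0,0,0],[0,0,0],[0,0,0],[0,0,0],[0,0,0]]' --rot '[[0,0,0],[0,0,0],[0,0,0],[0,0,0],[0,0,0]]' --grip 1

```text
clock: 24.55
eef_pos: [0.4515, 0.1185, 0.0113]
tcp_rot: [0.0, -0.0, 1.0, 0.001]
force: [0.2, 0.1, 1.1]
grip_width: 0.999
```

Request:
jog_arm --linear '[[0,0,-0.03],[0,0,-0.07],[0,0,-0.12],[0,0,-0.15],[0,0,-0.15],[0,0,-0.15]]' --rot '[[0,0,0],[0,0,0],[0,0,0],[0,0,0],[0,0,0],[0,0,0]]'

```text
clock: 25.15
eef_pos: [0.4516, 0.1183, 0.1618]
tcp_rot: [0.001, -0.0, 1.0, 0.001]
force: [-0.7, 0.2, -0.7]
grip_width: 1.001
```

```bash
python3 -c "
from h import *
from cell import env
W,c=look(env,'w16',.006,.09)
c=env.camera('side');cv2.imwrite('pics/s16.png',cv2.resize(np.ascontiguousarray(c['img'][90:384,100:400,::-1]),(600,588)))
c=env.camera('top');cv2.imwrite('pics/t16.png',c['img'][:,:,::-1])
"
```

```text
t 25.15 tcp [0.4516 0.1183 0.1618] grip 1.0010657995830794
z0 0.0004
6441 px 257 175  bboxc [0.4524 0.1173] [0.08  0.079] ztop 0.0381 topc [0.4517 0.1171] [0.063 0.062]
2802 px 406 255  bboxc [0.533  0.2605] [0.068 0.077] ztop 0.013 topc [0.533  0.2605] [0.068 0.077]
```

View pics/w16.png

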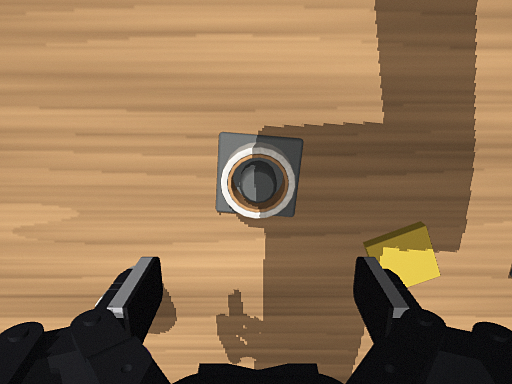

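View pics/s16.png

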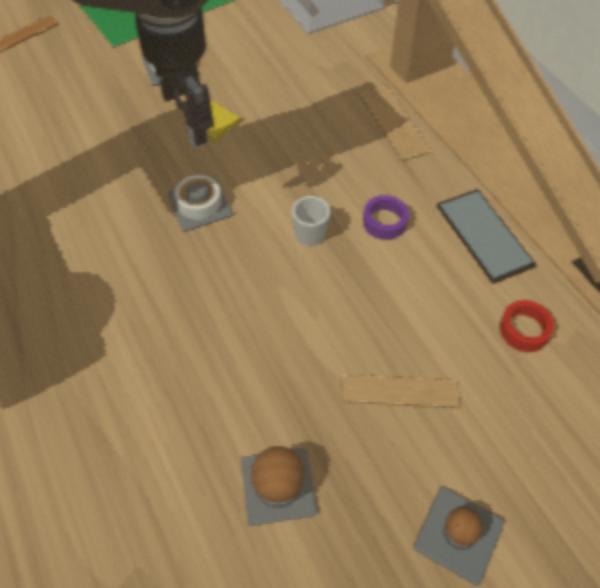

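```bash
python3 -c "
from h import *
from cell import env
s=env.state();c=env.camera('wrist');W=cloud(c,tcpT(s))
d=np.hypot(W[...,0]-.4517,W[...,1]-.1173);m=(d>.025)&(d<.030)
p=W[m&(W[...,2]>.02)&(W[...,2]<.07)]; print(len(p),np.median(p[:,2]))
A=np.c_[p[:,:2],np.ones(len(p))];print('slope',np.linalg.lstsq(A,p[:,2],rcond=None)[0][:2])
# side camera: all four
c=env.camera('side');W=cloud(c)
for n,x,y in (('thick',.451,.117),('Lball',.368,-.295),('Sball',.5145,-.4328),('pot',.569,-.003)):
    d=np.hypot(W[...,0]-x,W[...,1]-y);print(n,np.nanpercentile(W[...,2][d<.03],98).round(4))
env.hand_in()
"
```

```text
1181 0.03316822740719905
slope [ 0.00020009 -0.00260653]
thick 0.4466
Lball 0.0708
Sball 0.0537
pot 0.0568
the job is handed in; nothing more can be done
```

I put all four pieces away on their holders, with nothing dropped or bumped, and handed the job in at about 25 s of the 104 s allowed. Handing in gives no verdict, so these are my own last checks:

| Piece | Holder | What the check showed |
|---|---|---|
| Large ball | wide ring | centre about 41 mm up (seated: 41), within about 1 mm of the ring's axis |
| Small ball | narrow ring | centre about 34 mm up (seated: 34), within about 1 mm of the axis |
| Narrow-core roll | thin post | top about 33–34 mm up (seated: 33), about 1–2 mm off the axis |
| Wide-core roll | thick post | top 33 mm up (seated: 33), tilt under 0.003 rad, about 1 mm off the axis |

- **Bystanders:** the last side picture shows the glue pot still upright and the red and purple look-alikes where they were. The gripper was open and clear at about 160 mm above the table.
- **Failed check:** the last side-camera height check on the thick post was useless. It read 0.447 m because the arm blocked the view, so the wide-core result rests on the wrist camera alone.
- **Not rechecked:** I did not measure the narrow-core roll again after placing the other three pieces.
- **Camera disagreement:** the top and side cameras differed by about 3 mm in x. The wrist camera fell between them and I used it for the final positions.

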